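# Shift the blood-tube mixer into third and start it

## Robot

A 6-joint arm with a two-finger parallel gripper is mounted at the origin on the work surface. World frame = base frame: x ahead of the robot, y to its left, z up, the work surface at z = 0. Lengths are in m, angles in degrees, forces in N, time in s.
With the tool pointing down it reaches from about 0.25 to 0.775 m from the base axis. Payload 4 kg.
Tool frame: the origin (TCP) lies between the finger pads; the fingertips stand 17 mm ahead of it and the grasp point (between the pads) lies 2 mm behind it; z points along the fingers, y is the direction in which the jaws open and shut (so a half turn about z gives the same grasp; the last joint's range is limited). The gripper opens to 85 mm and grips with 20 to 120 N. Pads are 22 mm wide; open, the fingers measure 114 mm over their backs; the gripper's body (76 mm by 85 mm) begins 54 mm behind the grasp point. The pads swing forward as they close: fully open they stand 13 mm farther back than shut.
Start: joints at [-76.266, 4.996, 78.535, -0, 96.463, -5.907], TCP at [0.185, -0.518, 0.248] pointing down, gripper open.
Joint ranges: [-177.83, 177.83], [-43.37, 116.18], [15.69, 146.23], [-61.86, 241.86], [9.47, 152.12], [-147.06, 147.06]. Speed limits (degrees/s): [159.86, 159.86, 180, 180, 180, 180].

## Interface

Orientations are given as [roll, pitch, yaw] about the fixed x, y, z axes, in that order (R = Rz(yaw) Ry(pitch) Rx(roll)).
In Python, from cell import bot gives the robot as it stands.
- The arm moves only by the tool arm_command, never from a script. Its argument "steps" is a list of rows, each an object of numbers: "tx", "ty", "tz": the shift along the tool's x, y, z in mm; "ax", "ay", "az": the turn, a rotation vector about the tool's x, y, z in rad; "hand": the closure, from -1 (fully open) to 1 (shut), so that 0 is half open. A call has 1 to 8 rows; each row is the pose to reach, as a shift and turn from the pose commanded when the call began, along the tool's axes at that moment; what a row does not reach only later rows make up. A row lasts 1/8 s, in which the tool goes at most 62.5 mm and 10.7 degrees, less where a joint would pass 70% of its speed; a pose out of reach is approached as far as the arm can. A call with a gripper value outside its range is refused whole. The fingers move at their own pace and stop on an object; "newtons" is the grip in N (left out, the last holds). Time passes only in rows, so rows that repeat a pose let the fingers close. It gives the time, the measured TCP pose, the force and the opening at its end, in the units of the state.
- bot.observe(): the state, without advancing time (a new reading comes with each control period).
- bot.camera(name): name is "side" or "top"; returns the picture (420x560x3 uint8, red, green, blue); there is no depth.
- bot.get_calibration(name): a dict with "mtx" (3x3 intrinsics, pixels), "camera_from_world" (4x4, takes a point from world to camera coordinates). Camera axes: x right, y down, z forward; pixel columns grow to the right and rows downward; lengths in m; the calibration is good to about 2 mm. A picture is of the moment at which its call begins. get_calibration takes no time and is no camera call.
- bot.sign_off(): hands the job in, once; it reports no verdict.
The state is a dict: "time_s": time; "qpos": joint angles; "qvel": joint speeds; "joint_efforts": joint torques, N m; "eef_pos": TCP position; "tool_rot": TCP orientation; "contact_force": force on the tool from outside, world axes, zero at the start; "ft_torque": the same for the moment, N m; "opening": opening from 0.0 (shut) to 1.0 (fully open).
Only numpy, scipy, OpenCV 4.12 (cv2) and the standard library are available. Lean on these libraries where they do the work, as an engineer would, in place of code of your own. Each camera call takes 0.05 s, during which the arm holds its last target.

## Task

Put the tube mixer into its third speed: with the fingertips push the gear lever, which stands somewhere in the left-hand rail of its H-shaped gate, through the cross channel to the right-hand rail and then forward, away from the robot, fully home into the third slot. Only then press the start button to the right of the gate all the way down and let it come up again. Push the lever gently, without gripping it or ramming it against the gate, and leave the tubes, jar and everything else on the mixer and around it where they are.

Things in the scene. Friction and masses are not known exactly. Their poses are not given: they have to be found in the camera images.
- mixer: blue bench-top tube roller mixer, fixed to the bench. Origin on the bench under the centre of its H gate; x forward (away from the robot), y to its left, z up; it stands turned up to 0.3 rad about z. Console 170 (x) by 360 (y) by 78 mm high, centred on the origin; behind it (x 85 to 220, y +-135 mm) a bed of four black rollers, 65 mm high
- gate_centre (a point): centre of the top face of the gate plate (x +-52, y +-56 mm, aluminium, 86 mm above the bench), axes as the mixer's. Its H-shaped opening: two rails along x, joined in the middle (x = 0) by a cross channel along y, the lever's only way between the rails. Raised black pips number the slots: one left far, two left near, three right far, four right near
- lever_knob (a point): centre of the lever's black ball knob, 36 mm in diameter, on a 10 mm stem, 145 mm from the lever's pivot: 155 mm above the bench if upright, about 140 mm at the slots' ends. It moves +-44 mm in the mixer's x and y; play in the rails and the cross channel about +-8 mm at the knob. It stays where it is left; 3 to 4 N at the knob moves it; over 35 N is ramming
- lever_across (a joint): sideways tilt of the lever, rad: about -0.31 on the left-hand rail (y = +44 mm at the knob), +0.31 on the right-hand rail (y = -44 mm). Play in a rail about +-0.06
- lever_fore (a joint): fore-and-aft tilt of the lever, rad: 0 in the cross channel (play +-0.055), +0.31 at the far ends of the slots one and three, -0.31 at the near ends of two and four. At the start it has any value from -0.29 to 0.29. The third slot counts as fully home from 0.27
- cross_left (a point): where the knob's centre is when the lever stands in the left rail at the cross channel; fixed on the mixer, and its axes are the mixer's
- cross_right (a point): where the knob's centre is when the lever stands in the right rail at the cross channel; fixed on the mixer
- third_end (a point): where the knob's centre is when the lever is fully home in the third slot (right-hand rail, far end); fixed on the mixer
- start (a joint): travel of the start button, m: 0 up, 0.006 fully down, counts as pressed from 0.004; springs back. It needs about 5 N
- start_top (a point): centre of the start button's flat grey top, 26 mm in diameter, 100 mm above the bench when up, in a round black collar of 42 mm diameter whose top is 10 mm lower; on the console to the right of the gate (mixer frame x = -40, y = -130 mm). It is pressed straight down
- jar: loose closed specimen jar, 42 mm in diameter, 52 mm high, standing on the console to the left of the gate; origin at the centre of its underside. Leave it
- tube_a: loose capped blood tube, 14 mm in diameter, 80 mm long, lying along y in a groove of the roller bed; origin at its middle. Leave it
- tube_b: second such tube in the groove farthest from the console; origin at its middle. Leave it
- rack: white tube rack with purple-capped tubes, 90 by 140 mm, 92 mm high, on the bench to the left of the mixer; origin at the centre of its underside. Leave it
- reagent: white bottle with a red cap, 62 mm in diameter, 140 mm high, on the bench to the right of the mixer; origin at the centre of its underside. Leave it
- vials: cardboard tray of red-capped vials, 75 by 55 mm, 63 mm high, on the bench to the right of the mixer; origin at the centre of its underside. Leave it
- marker: marker pen, 125 mm long, 12 mm thick, on the bench in front of the mixer; origin at the middle of its underside. Leave it

How it is judged (in metres and radians):
On the way, in this order (a step that is already met when the one before it is completed fails the run):
1. the lever is fully home in the third slot (right-hand rail, far end) (value of joint lever_across above 0.24 rad and value of joint lever_fore above 0.27 rad), for 0.1 s.
2. the start button is pressed down (value of joint start above 0.004 m), for 0.05 s.
At the end, for the whole second after the job is handed in: The lever rests in the third slot (lever_across above 0.24 rad, lever_fore above 0.27 rad), the start button is up again (under 1.5 mm), and no bystander is more than 25 mm from where it stood (all of step 1 and velocity of joint lever_fore below 0.05 rad/s and value of joint start below 0.0015 m and distance of each of tube_a, tube_b, jar, rack, reagent, vials, marker from where it was at the start of the episode below 0.025 m); the robot touches nothing.
It fails at once if the start button is pressed while the lever is not in the third slot (value of joint start above 0.004 m and not (value of joint lever_across above 0.24 rad and value of joint lever_fore above 0.27 rad)).
It fails at once if the lever is gripped or rammed: more than 35 N between fingers and lever (contact force between the fingers and lever_fore above 35 N).
It fails at once if a bystander is lifted or shifted by more than 25 mm (distance of any of tube_a, tube_b, jar, rack, reagent, vials, marker from where it was at the start of the episode above 0.025 m).
It also fails if it takes over 58 s, if anything falls off the work surface, if the arm or the gripper's body presses on something with over 40 N, if the wrist force passes 120 N, or if a joint passes its speed limit or range.

## Working session

There is one attempt and no reset: what is moved stays moved. The work goes in short steps, Python scripts to look and compute and a tool call to move; the robot and the scene stay as the last step left them, time stands still between calls to the robot, and variables do not carry over. Pictures are saved under pics/ and viewed, and the job is handed in when it is done.

Besides the shell and the picture viewer there is one more tool, called after "Call:" as name(argument=value, ...), one argument or row to a line, values as JSON. arm_command: Moves the arm, as the interface text tells. Its arguments: {"type":"object","properties":{"steps":{"type":"array","items":{"type":"object","properties":{"tx":{"type":"number"},"ty":{"type":"number"},"tz":{"type":"number"},"ax":{"type":"number"},"ay":{"type":"number"},"az":{"type":"number"},"hand":{"type":"number"}}}},"newtons":{"type":"number"}},"required":["steps"]}

```bash
mkdir -p pics; ls; python3 - <<'E'
from cell import bot
import cv2
s=bot.observe();print(s)
for n in("side","top"):
    cv2.imwrite(f"pics/{n}0.png",bot.camera(n)[:,:,::-1]);c=bot.get_calibration(n);print(n,c)
E
```

```text
pics
{'time_s': 0.0, 'qpos': array([-7.62667308e+01,  5.04063801e+00,  7.86274374e+01,  1.57369907e-03,
        9.64622706e+01, -5.90685650e+00]), 'qvel': array([-0.09254007, -0.01838698, -0.06076739,  0.02528135, -0.04377565,
       -0.02839048]), 'joint_efforts': array([ 1.47979213e-04, -3.51874208e+01, -3.13266206e+01, -2.58244227e-04,
        1.11000915e-02, -2.91842966e-06]), 'eef_pos': array([ 0.18475577, -0.51754133,  0.24710065]), 'tool_rot': array([-1.79870507e+02, -1.49698922e-02,  1.96402842e+01]), 'contact_force': array([ 0.3601371 , -0.49597248,  0.2182969 ]), 'ft_torque': array([-0.03679402,  0.01651635, -0.03006841]), 'opening': 1.0023056171743576}
side {'mtx': array([[456.48036931,   0.        , 283.85882318],
       [  0.        , 456.48036931, 200.10254743],
       [  0.        ,   0.        ,   1.        ]]), 'camera_from_world': array([[-0.75191233, -0.65920821,  0.00850796,  0.45978082],
       [-0.36881382,  0.40991301, -0.83423479,  0.2879184 ],
       [ 0.5464469 , -0.63040928, -0.55134374,  0.70278379],
       [ 0.        ,  0.        ,  0.        ,  1.        ]])}
top {'mtx': array([[384.02172934,   0.        , 276.45705161],
       [  0.        , 384.02172934, 209.10581992],
       [  0.        ,   0.        ,   1.        ]]), 'camera_from_world': array([[ 0.01218489, -0.99992458,  0.00153641,  0.02502792],
       [-0.97704178, -0.01223285, -0.2126963 ,  0.61933561],
       [ 0.21269905,  0.00109054, -0.97711715,  0.83071778],
       [ 0.        ,  0.        ,  0.        ,  1.        ]])}
```

View pics/side0.png

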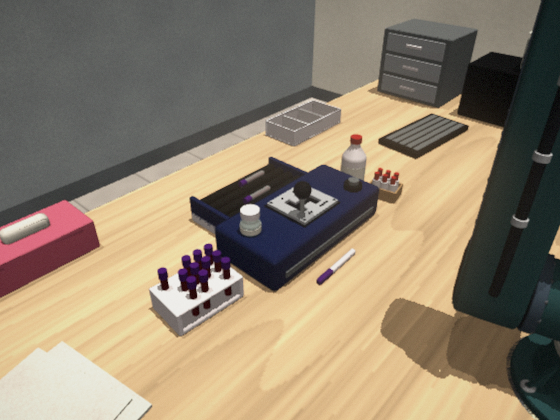

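View pics/top0.png

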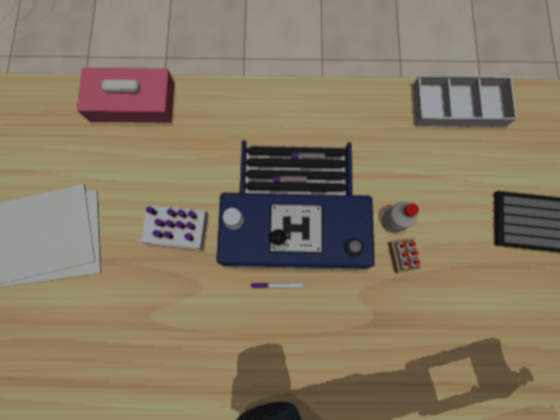

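Side: knob near (302,190), gate plate around (302,204), button near (353,183). Top: gate plate spans (270–322, 205–252), knob near (278,237), left and near, button near (354,246). Next I'll measure them.

```bash
cat > h.py <<'E'
import numpy as np,cv2
from cell import bot
C={n:bot.get_calibration(n) for n in("side","top")}
def ray(n,uv):
    c=C[n];T=c["camera_from_world"];R=T[:3,:3];o=-R.T@T[:3,3]
    d=R.T@np.linalg.solve(c["mtx"],[uv[0],uv[1],1.]);return o,d/np.linalg.norm(d)
def onz(n,uv,z):
    o,d=ray(n,uv);return o+d*(z-o[2])/d[2]
def tri(a,b):
    A=0;B=0
    for n,uv in(("side",a),("top",b)):
        o,d=ray(n,uv);P=np.eye(3)-np.outer(d,d);A=A+P;B=B+P@o
    return np.linalg.solve(A,B)
def proj(n,p):
    c=C[n];T=c["camera_from_world"];q=c["mtx"]@(T[:3,:3]@np.asarray(p)+T[:3,3]);return q[:2]/q[2]
E
python3 - <<'E'
from h import *
t=cv2.imread("pics/top0.png");s=cv2.imread("pics/side0.png")
cv2.imwrite("pics/t_z.png",cv2.resize(t[180:290,210:390],None,fx=4.4,fy=4.4,interpolation=cv2.INTER_CUBIC))
cv2.imwrite("pics/s_z.png",cv2.resize(s[155:265,235:395],None,fx=5,fy=5,interpolation=cv2.INTER_CUBIC))
# gate plate
g=cv2.cvtColor(t,cv2.COLOR_BGR2HSV);m=((g[...,1]<70)&(g[...,2]>90)).astype(np.uint8)*255
r=np.zeros_like(m);r[198:258,262:330]=m[198:258,262:330]
cs,_=cv2.findContours(r,cv2.RETR_EXTERNAL,cv2.CHAIN_APPROX_NONE)
c=max(cs,key=cv2.contourArea);q=cv2.boxPoints(cv2.minAreaRect(c));print(q)
P=np.array([onz("top",u,.086) for u in q]);print(P,P.mean(0),[np.linalg.norm(P[i]-P[i-1]) for i in range(4)])
for i in range(4):
    d=P[i]-P[i-1];print(np.degrees(np.arctan2(d[1],d[0])))
E
```

```text
[[271. 205.]
 [321. 205.]
 [321. 251.]
 [271. 251.]]
[[ 0.62422442  0.0452676   0.086     ]
 [ 0.62566028 -0.06925714  0.086     ]
 [ 0.52029666 -0.06794161  0.086     ]
 [ 0.51891844  0.04366603  0.086     ]] [ 0.57227495 -0.01206628  0.086     ] [np.float64(0.10531816027266233), np.float64(0.11453374290626447), np.float64(0.10537183420124321), np.float64(0.1116161493289983)]
0.8713316753301177
-89.28168914795577
179.2846656665343
90.70749756852166
```

View pics/t_z.png

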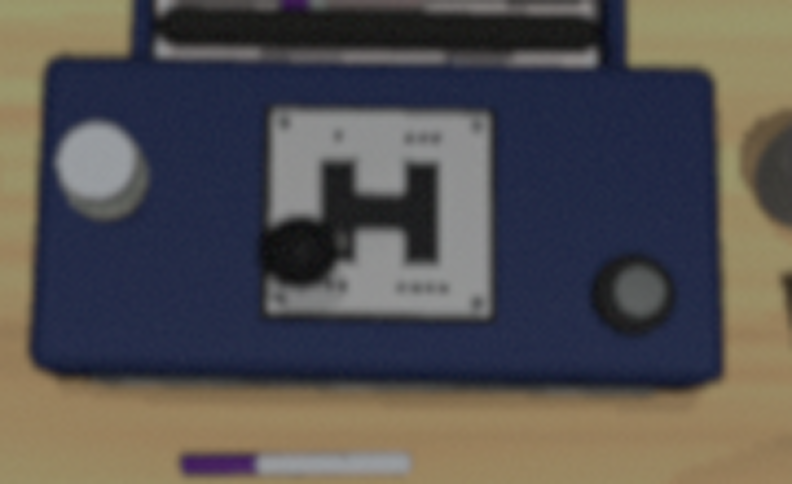

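View pics/s_z.png

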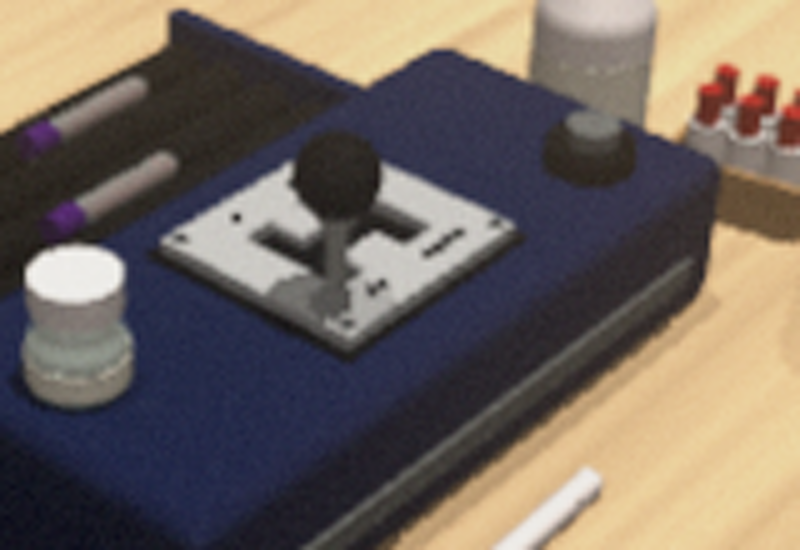

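```bash
python3 - <<'E'
from h import *
T=lambda x,y:((x+.5)/4.4-.5+210,(y+.5)/4.4-.5+180)
S=lambda x,y:((x+.5)/5-.5+235,(y+.5)/5-.5+155)
P=np.array([onz("top",T(*u),.086) for u in((267,106),(494,110),(492,318),(263,318))])
Q=np.array([onz("side",S(*u),.086) for u in((293,160),(521,232),(349,350),(158,240))]);Q=np.array([Q[0],Q[1],Q[2],Q[3]])
print(P.mean(0),Q.mean(0));print(P,Q)
b=tri(S(594,130),T(641,291));bt=onz("top",T(641,291),.1);bs=onz("side",S(594,130),.1);print("btn",b,bt,bs)
k=tri(S(337,176),T(299,251));print("knob",k)
J=tri(S(75,272),T(97,160));print("jar",J)
E=np.array([onz("top",T(*u),.078) for u in((48,58),(713,70),(720,375),(35,365))]);print(E)
for a in(P[0]-P[1],P[3]-P[2],E[0]-E[1],E[3]-E[2],):print(np.degrees(np.arctan2(-a[0],a[1])))
g=P.mean(0)
a=g[:2]-b[:2]; print("yaw btn",np.degrees(np.arctan2(a[1],a[0])-np.arctan2(130,40)),np.linalg.norm(a))
E
```

```text
[ 0.57226804 -0.01150406  0.086     ] [ 0.56696647 -0.00173267  0.086     ]
[[ 0.62724955  0.04692853  0.086     ]
 [ 0.62659405 -0.07129956  0.086     ]
 [ 0.51833102 -0.06888053  0.086     ]
 [ 0.51689754  0.04723534  0.086     ]] [[ 0.6214317  -0.04194555  0.086     ]
 [ 0.51137694 -0.06258864  0.086     ]
 [ 0.51272752  0.0521331   0.086     ]
 [ 0.62232974  0.04547042  0.086     ]]
btn [ 0.53119987 -0.14415573  0.0924921 ] [ 0.53128718 -0.14200683  0.1       ] [ 0.52366127 -0.13383727  0.1       ]
knob [0.54188876 0.02882852 0.14436949]
jar [0.58836631 0.12876086 0.12816224]
[[ 0.65371454  0.16330022  0.078     ]
 [ 0.65158994 -0.18828139  0.078     ]
 [ 0.49164726 -0.1853552   0.078     ]
 [ 0.49241154  0.16294952  0.078     ]]
-0.3176641950364347
0.7072946162110819
-0.346232409712655
-0.1257232096777093
yaw btn -0.09948384595038284 0.13886345702140904
```

Gate centre is about (0.570, -0.010), with mixer yaw about 0. The knob is at about (0.542, 0.029, 0.144), which fits a lever at left rail and near side. The button is at about (0.530, -0.140). The two views differ by about 5 mm, so I'll correct by contact. I'll push with shut fingers at tool yaw 0.

Call:
arm_command(
  steps=[
    {"tx":38,"ty":-33,"tz":0,"az":0.04,"hand":1},
    {"tx":76,"ty":-66,"tz":0,"az":0.08,"hand":1},
    {"tx":114,"ty":-99,"tz":0,"az":0.12,"hand":1},
    {"tx":152,"ty":-132,"tz":0,"az":0.17,"hand":1},
    {"tx":190,"ty":-165,"tz":0,"az":0.21,"hand":1},
    {"tx":228,"ty":-198,"tz":0,"az":0.26,"hand":1},
    {"tx":266,"ty":-231,"tz":0,"az":0.3,"hand":1},
    {"tx":304,"ty":-264,"tz":0,"az":0.342,"hand":1},
  ],
  newtons=30,
)

```text
schema error: expected keys tx, ty, tz, ax, ay, az, hand
```

All keys are required.

Call:
arm_command(
  steps=[
    {"tx":38,"ty":-33,"tz":0,"ax":0,"ay":0,"az":0.04,"hand":1},
    {"tx":76,"ty":-66,"tz":0,"ax":0,"ay":0,"az":0.08,"hand":1},
    {"tx":114,"ty":-99,"tz":0,"ax":0,"ay":0,"az":0.12,"hand":1},
    {"tx":152,"ty":-132,"tz":0,"ax":0,"ay":0,"az":0.17,"hand":1},
    {"tx":190,"ty":-165,"tz":0,"ax":0,"ay":0,"az":0.21,"hand":1},
    {"tx":228,"ty":-198,"tz":0,"ax":0,"ay":0,"az":0.26,"hand":1},
    {"tx":266,"ty":-231,"tz":0,"ax":0,"ay":0,"az":0.3,"hand":1},
    {"tx":304,"ty":-264,"tz":0,"ax":0,"ay":0,"az":0.342,"hand":1},
  ],
  newtons=30,
)

```text
time_s: 1.1
eef_pos: [0.3828, -0.1656, 0.2479]
tool_rot: [-180.0, 0.0, -0.0]
contact_force: [-0.2, 0.7, -1.0]
opening: 0.001
```

Call:
arm_command(
  steps=[
    {"tx":22,"ty":-39,"tz":0,"ax":0,"ay":0,"az":0,"hand":1},
    {"tx":44,"ty":-78,"tz":0,"ax":0,"ay":0,"az":0,"hand":1},
    {"tx":66,"ty":-117,"tz":0,"ax":0,"ay":0,"az":0,"hand":1},
    {"tx":88,"ty":-156,"tz":0,"ax":0,"ay":0,"az":0,"hand":1},
    {"tx":104,"ty":-195,"tz":0,"ax":0,"ay":0,"az":0,"hand":1},
    {"tx":104,"ty":-195,"tz":30,"ax":0,"ay":0,"az":0,"hand":1},
    {"tx":104,"ty":-195,"tz":65,"ax":0,"ay":0,"az":0,"hand":1},
    {"tx":104,"ty":-195,"tz":100,"ax":0,"ay":0,"az":0,"hand":1},
  ],
)

```text
time_s: 2.1
eef_pos: [0.486, 0.0282, 0.1468]
tool_rot: [180.0, 0.0, 0.1]
contact_force: [0.7, 0.0, -0.2]
opening: -0.003
```

```bash
python3 - <<'E'
from h import *
t=bot.camera("top")[:,:,::-1];s=bot.camera("side")[:,:,::-1]
a=cv2.resize(t[170:280,220:360],(400,314),interpolation=cv2.INTER_CUBIC)
b=cv2.resize(s[110:260,235:375],(400,428),interpolation=cv2.INTER_CUBIC)
c=np.zeros((428,800,3),np.uint8);c[:314,:400]=a;c[:,400:]=b
cv2.imwrite("pics/p1.png",c);print(bot.observe()["eef_pos"])
E
```

```text
[0.48288105 0.02817243 0.14318104]
```

View pics/p1.png

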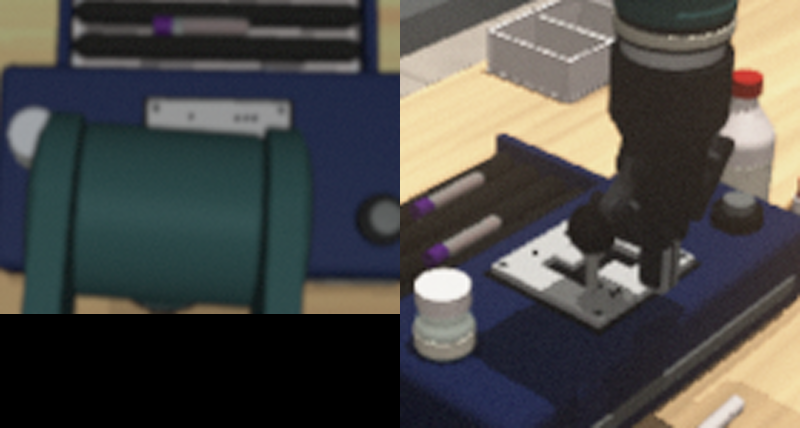

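The side view shows the shut fingers on the near side of the knob, with clearance. I'll push forward slowly.

Call:
arm_command(
  steps=[
    {"tx":6,"ty":0,"tz":0,"ax":0,"ay":0,"az":0,"hand":1},
    {"tx":12,"ty":0,"tz":0,"ax":0,"ay":0,"az":0,"hand":1},
    {"tx":18,"ty":0,"tz":0,"ax":0,"ay":0,"az":0,"hand":1},
    {"tx":23,"ty":0,"tz":0,"ax":0,"ay":0,"az":0,"hand":1},
    {"tx":28,"ty":0,"tz":0,"ax":0,"ay":0,"az":0,"hand":1},
    {"tx":32,"ty":0,"tz":0,"ax":0,"ay":0,"az":0,"hand":1},
    {"tx":36,"ty":0,"tz":0,"ax":0,"ay":0,"az":0,"hand":1},
    {"tx":40,"ty":0,"tz":0,"ax":0,"ay":0,"az":0,"hand":1},
  ],
)

```text
time_s: 3.2
eef_pos: [0.5263, 0.028, 0.1483]
tool_rot: [-180.0, 0.0, 0.1]
contact_force: [-4.2, -0.2, 2.0]
opening: 0.001
```

```bash
cat > look.py <<'E'
from h import *
import sys
t=bot.camera("top")[:,:,::-1];s=bot.camera("side")[:,:,::-1]
a=cv2.resize(t[180:290,230:370],(400,314),interpolation=cv2.INTER_CUBIC)
b=cv2.resize(s[110:260,255:395],(400,428),interpolation=cv2.INTER_CUBIC)
c=np.zeros((428,800,3),np.uint8);c[:314,:400]=a;c[:,400:]=b
cv2.imwrite(f"pics/{sys.argv[1]}.png",c);cv2.imwrite(f"pics/{sys.argv[1]}_s.png",s);o=bot.observe();print(o["time_s"],o["eef_pos"],o["contact_force"])
E
python3 look.py p2
```

```text
3.3 [0.52665275 0.02793404 0.14826111] [-2.61670939  0.78057059  1.8973074 ]
```

View pics/p2.png

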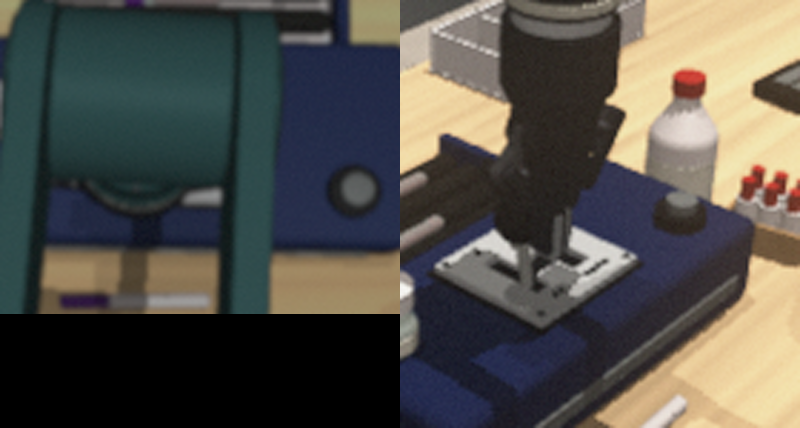

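The fingers are in contact at about 4 N and the knob is following. I'll push 14 mm more, to the cross channel.

Call:
arm_command(
  steps=[
    {"tx":4,"ty":0,"tz":0,"ax":0,"ay":0,"az":0,"hand":1},
    {"tx":8,"ty":0,"tz":0,"ax":0,"ay":0,"az":0,"hand":1},
    {"tx":12,"ty":0,"tz":0,"ax":0,"ay":0,"az":0,"hand":1},
    {"tx":14,"ty":0,"tz":0,"ax":0,"ay":0,"az":0,"hand":1},
    {"tx":14,"ty":0,"tz":0,"ax":0,"ay":0,"az":0,"hand":1},
  ],
)

```text
time_s: 3.92
eef_pos: [0.5406, 0.0279, 0.1482]
tool_rot: [180.0, -0.0, 0.0]
contact_force: [-2.4, 0.1, -0.3]
opening: 0.002
```

Call:
arm_command(
  steps=[
    {"tx":-10,"ty":0,"tz":0,"ax":0,"ay":0,"az":0,"hand":1},
    {"tx":-20,"ty":0,"tz":-30,"ax":0,"ay":0,"az":0,"hand":1},
    {"tx":-20,"ty":-10,"tz":-70,"ax":0,"ay":0,"az":0,"hand":1},
    {"tx":-30,"ty":-20,"tz":-90,"ax":0,"ay":0,"az":0,"hand":1},
  ],
)

```text
time_s: 4.42
eef_pos: [0.511, 0.0479, 0.2408]
tool_rot: [180.0, -0.3, 0.0]
contact_force: [0.7, 0.1, 0.1]
opening: 0.003
```

```bash
python3 look.py p3
```

```text
4.525 [0.51101247 0.04844597 0.24170163] [1.59321996 0.05982708 0.39485666]
```

View pics/p3.png

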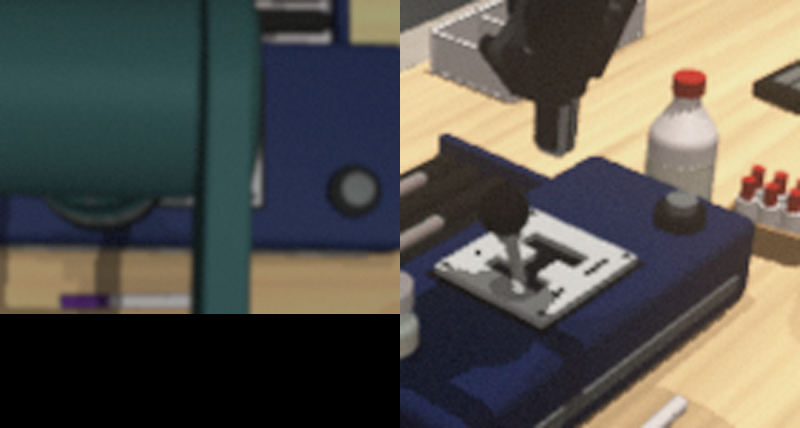

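```bash
python3 - <<'E'
from h import *
s=cv2.imread("pics/p3_s.png")
c=s[165:245,260:350];print(onz("side",(291.2,182.7),.148))
# project rail/cross geometry using side-based gate centre
g=np.array([.567,-.009]);im=cv2.resize(c,None,fx=8,fy=8,interpolation=cv2.INTER_CUBIC)
def mk(p,col):
    u=proj("side",p);cv2.circle(im,(int((u[0]-260+.5)*8),int((u[1]-165+.5)*8)),3,col,-1);return u
for x in(-52,52):
    for y in(-56,56): mk((g[0]+x/1e3,g[1]+y/1e3,.086),(0,0,255))
print(mk((g[0],g[1]+.044,.148),(0,255,0)))
mk((g[0],g[1]+.044*76/138,.086),(0,255,255))
mk((g[0],g[1]-.044*76/138,.086),(0,255,255))
cv2.imwrite("pics/z3.png",im)
E
```

```text
[0.57019817 0.02665364 0.148     ]
[289.70116175 184.87634383]
```

View pics/z3.png

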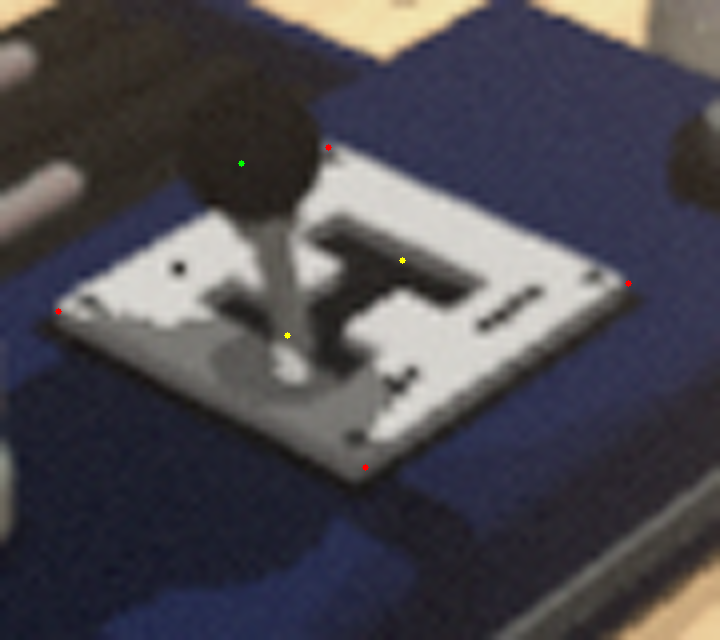

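Gate corners reproject well. The knob is within play of cross_left, 3 mm forward and 8 mm inward. Next I'll move to its left side and come down.

Call:
arm_command(
  steps=[
    {"tx":20,"ty":-15,"tz":0,"ax":0,"ay":0,"az":0,"hand":1},
    {"tx":40,"ty":-30,"tz":0,"ax":0,"ay":0,"az":0,"hand":1},
    {"tx":57,"ty":-30,"tz":0,"ax":0,"ay":0,"az":0,"hand":1},
    {"tx":57,"ty":-30,"tz":20,"ax":0,"ay":0,"az":0,"hand":1},
    {"tx":57,"ty":-30,"tz":50,"ax":0,"ay":0,"az":0,"hand":1},
    {"tx":57,"ty":-30,"tz":80,"ax":0,"ay":0,"az":0,"hand":1},
    {"tx":57,"ty":-30,"tz":94,"ax":0,"ay":0,"az":0,"hand":1},
    {"tx":57,"ty":-30,"tz":94,"ax":0,"ay":0,"az":0,"hand":1},
  ],
)

```text
time_s: 5.52
eef_pos: [0.5663, 0.0776, 0.1424]
tool_rot: [180.0, 0.2, 0.0]
contact_force: [0.3, 0.4, -0.7]
opening: 0.003
```

Call:
arm_command(
  steps=[
    {"tx":0,"ty":5,"tz":0,"ax":0,"ay":0,"az":0,"hand":1},
    {"tx":0,"ty":10,"tz":0,"ax":0,"ay":0,"az":0,"hand":1},
    {"tx":0,"ty":15,"tz":0,"ax":0,"ay":0,"az":0,"hand":1},
    {"tx":0,"ty":20,"tz":0,"ax":0,"ay":0,"az":0,"hand":1},
    {"tx":0,"ty":25,"tz":0,"ax":0,"ay":0,"az":0,"hand":1},
    {"tx":0,"ty":30,"tz":0,"ax":0,"ay":0,"az":0,"hand":1},
    {"tx":0,"ty":34,"tz":0,"ax":0,"ay":0,"az":0,"hand":1},
  ],
)

```text
time_s: 6.4
eef_pos: [0.5674, 0.0439, 0.1446]
tool_rot: [-180.0, -0.0, 0.1]
contact_force: [-0.2, 2.6, 2.5]
opening: 0.001
```

```bash
python3 look.py p4
```

```text
6.5 [0.56731982 0.04343129 0.14427987] [0.04263799 2.24316014 2.07878057]
```

View pics/p4.png

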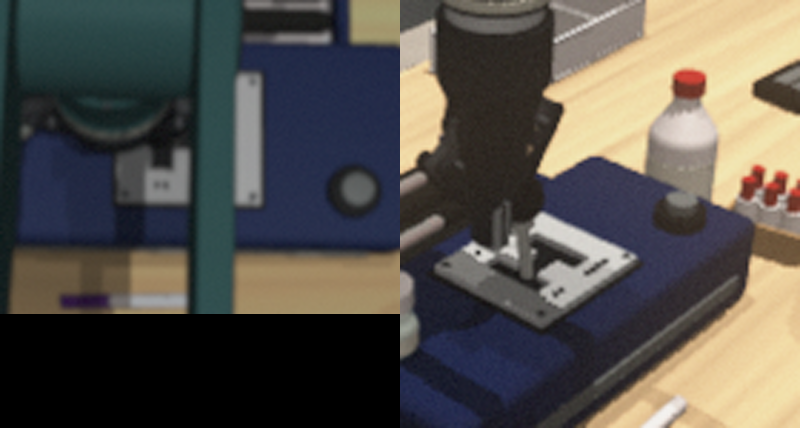

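The stem has entered the cross channel at about 2.6 N, so I'll continue right.

Call:
arm_command(
  steps=[
    {"tx":0,"ty":5,"tz":0,"ax":0,"ay":0,"az":0,"hand":1},
    {"tx":0,"ty":10,"tz":0,"ax":0,"ay":0,"az":0,"hand":1},
    {"tx":0,"ty":15,"tz":0,"ax":0,"ay":0,"az":0,"hand":1},
    {"tx":0,"ty":20,"tz":0,"ax":0,"ay":0,"az":0,"hand":1},
    {"tx":0,"ty":25,"tz":0,"ax":0,"ay":0,"az":0,"hand":1},
    {"tx":0,"ty":30,"tz":0,"ax":0,"ay":0,"az":0,"hand":1},
    {"tx":0,"ty":35,"tz":0,"ax":0,"ay":0,"az":0,"hand":1},
    {"tx":0,"ty":40,"tz":0,"ax":0,"ay":0,"az":0,"hand":1},
  ],
)

```text
time_s: 7.5
eef_pos: [0.5673, 0.0034, 0.1443]
tool_rot: [180.0, 0.0, 0.0]
contact_force: [0.3, 2.5, 4.1]
opening: 0.002
```

Call:
arm_command(
  steps=[
    {"tx":0,"ty":4,"tz":0,"ax":0,"ay":0,"az":0,"hand":1},
    {"tx":0,"ty":8,"tz":0,"ax":0,"ay":0,"az":0,"hand":1},
    {"tx":0,"ty":12,"tz":0,"ax":0,"ay":0,"az":0,"hand":1},
    {"tx":0,"ty":16,"tz":0,"ax":0,"ay":0,"az":0,"hand":1},
    {"tx":0,"ty":19,"tz":0,"ax":0,"ay":0,"az":0,"hand":1},
    {"tx":0,"ty":21,"tz":0,"ax":0,"ay":0,"az":0,"hand":1},
  ],
)

```text
time_s: 8.25
eef_pos: [0.5669, -0.0172, 0.1435]
tool_rot: [-180.0, 0.1, 0.0]
contact_force: [-0.1, 2.5, -1.8]
opening: -0.003
```

```bash
python3 look.py p5
```

```text
8.35 [ 0.56697368 -0.01727718  0.14382261] [ 0.10157728  2.15612104 -1.30107891]
```

View pics/p5.png

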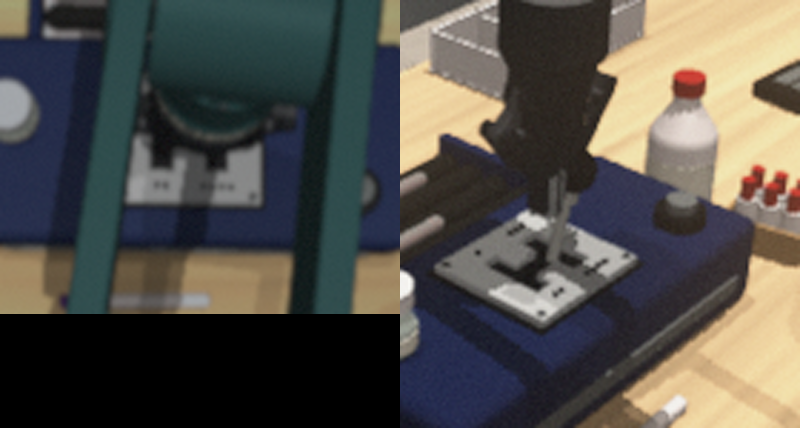

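Call:
arm_command(
  steps=[
    {"tx":0,"ty":2,"tz":0,"ax":0,"ay":0,"az":0,"hand":1},
    {"tx":0,"ty":4,"tz":0,"ax":0,"ay":0,"az":0,"hand":1},
    {"tx":0,"ty":4,"tz":0,"ax":0,"ay":0,"az":0,"hand":1},
  ],
)

```text
time_s: 8.72
eef_pos: [0.5673, -0.0212, 0.1443]
tool_rot: [180.0, 0.0, 0.0]
contact_force: [-0.5, 2.2, -2.0]
opening: -0.001
```

Call:
arm_command(
  steps=[
    {"tx":0,"ty":-10,"tz":0,"ax":0,"ay":0,"az":0,"hand":1},
    {"tx":-18,"ty":-12,"tz":0,"ax":0,"ay":0,"az":0,"hand":1},
    {"tx":-38,"ty":-12,"tz":0,"ax":0,"ay":0,"az":0,"hand":1},
    {"tx":-52,"ty":-6,"tz":0,"ax":0,"ay":0,"az":0,"hand":1},
    {"tx":-55,"ty":10,"tz":0,"ax":0,"ay":0,"az":0,"hand":1},
    {"tx":-55,"ty":24,"tz":0,"ax":0,"ay":0,"az":0,"hand":1},
    {"tx":-55,"ty":32,"tz":0,"ax":0,"ay":0,"az":0,"hand":1},
    {"tx":-55,"ty":32,"tz":0,"ax":0,"ay":0,"az":0,"hand":1},
  ],
)

```text
time_s: 9.72
eef_pos: [0.5127, -0.0541, 0.1442]
tool_rot: [-180.0, -0.0, -0.1]
contact_force: [0.2, -0.4, -0.4]
opening: -0.0
```

```bash
python3 look.py p6
```

```text
9.825 [ 0.51254821 -0.05322212  0.14415437] [-0.36924937  1.43256427  0.21835877]
```

View pics/p6.png

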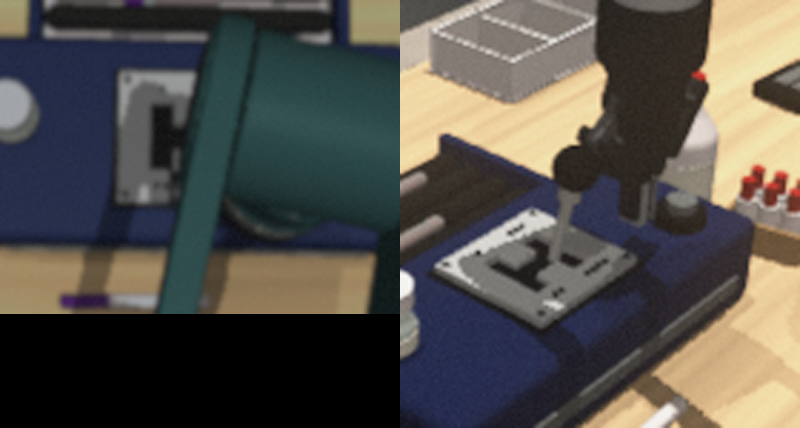

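The lever is in the right rail at the cross channel, and the fingers are behind it. Now pushing forward.

Call:
arm_command(
  steps=[
    {"tx":8,"ty":0,"tz":0,"ax":0,"ay":0,"az":0,"hand":1},
    {"tx":16,"ty":0,"tz":0,"ax":0,"ay":0,"az":0,"hand":1},
    {"tx":22,"ty":0,"tz":0,"ax":0,"ay":0,"az":0,"hand":1},
    {"tx":28,"ty":0,"tz":0,"ax":0,"ay":0,"az":0,"hand":1},
    {"tx":33,"ty":0,"tz":0,"ax":0,"ay":0,"az":0,"hand":1},
    {"tx":38,"ty":0,"tz":0,"ax":0,"ay":0,"az":0,"hand":1},
    {"tx":43,"ty":0,"tz":0,"ax":0,"ay":0,"az":0,"hand":1},
    {"tx":48,"ty":0,"tz":0,"ax":0,"ay":0,"az":0,"hand":1},
  ],
)

```text
time_s: 10.82
eef_pos: [0.5606, -0.0531, 0.1444]
tool_rot: [180.0, -0.0, 0.0]
contact_force: [-3.4, 0.1, 2.1]
opening: -0.001
```

Call:
arm_command(
  steps=[
    {"tx":4,"ty":0,"tz":0,"ax":0,"ay":0,"az":0,"hand":1},
    {"tx":8,"ty":0,"tz":0,"ax":0,"ay":0,"az":0,"hand":1},
    {"tx":11,"ty":0,"tz":0,"ax":0,"ay":0,"az":0,"hand":1},
    {"tx":14,"ty":0,"tz":0,"ax":0,"ay":0,"az":0,"hand":1},
  ],
)

```text
time_s: 11.32
eef_pos: [0.5742, -0.0529, 0.1438]
tool_rot: [-180.0, 0.1, 0.0]
contact_force: [-1.9, 0.2, -0.4]
opening: 0.001
```

Call:
arm_command(
  steps=[
    {"tx":2,"ty":0,"tz":0,"ax":0,"ay":0,"az":0,"hand":1},
    {"tx":4,"ty":0,"tz":0,"ax":0,"ay":0,"az":0,"hand":1},
    {"tx":5,"ty":0,"tz":0,"ax":0,"ay":0,"az":0,"hand":1},
  ],
)

```text
time_s: 11.7
eef_pos: [0.5791, -0.0529, 0.1437]
tool_rot: [-180.0, 0.1, 0.0]
contact_force: [-2.9, -0.1, -1.7]
opening: -0.001
```

```bash
python3 look.py p7
```

```text
11.8 [ 0.5792516  -0.05296983  0.14399301] [-1.55449382  0.12744678 -2.07979738]
```

View pics/p7.png

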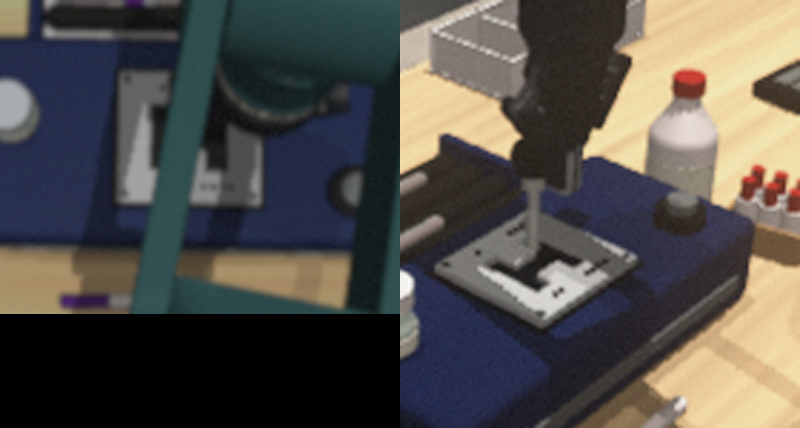

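Still about 3 N, with no end stop yet. I'll advance 2 mm at a time.

Call:
arm_command(
  steps=[
    {"tx":1,"ty":0,"tz":0,"ax":0,"ay":0,"az":0,"hand":1},
    {"tx":2,"ty":0,"tz":0,"ax":0,"ay":0,"az":0,"hand":1},
    {"tx":3,"ty":0,"tz":0,"ax":0,"ay":0,"az":0,"hand":1},
  ],
)

```text
time_s: 12.18
eef_pos: [0.5824, -0.053, 0.1443]
tool_rot: [180.0, 0.0, 0.0]
contact_force: [-2.0, 0.0, -1.4]
opening: -0.002
```

Call:
arm_command(
  steps=[
    {"tx":1,"ty":0,"tz":0,"ax":0,"ay":0,"az":0,"hand":1},
    {"tx":2,"ty":0,"tz":0,"ax":0,"ay":0,"az":0,"hand":1},
  ],
)

```text
time_s: 12.42
eef_pos: [0.5844, -0.0531, 0.1443]
tool_rot: [180.0, 0.0, 0.0]
contact_force: [-2.1, 0.2, -2.0]
opening: -0.003
```

Call:
arm_command(
  steps=[
    {"tx":1,"ty":0,"tz":0,"ax":0,"ay":0,"az":0,"hand":1},
    {"tx":2,"ty":0,"tz":0,"ax":0,"ay":0,"az":0,"hand":1},
  ],
)

```text
time_s: 12.68
eef_pos: [0.5863, -0.053, 0.1442]
tool_rot: [180.0, 0.0, 0.0]
contact_force: [-3.7, 0.1, -2.3]
opening: 0.004
```

```bash
python3 look.py p8
```

```text
12.775 [ 0.58624117 -0.05304575  0.14421025] [-3.11277412  0.06024255 -1.01681891]
```

View pics/p8.png

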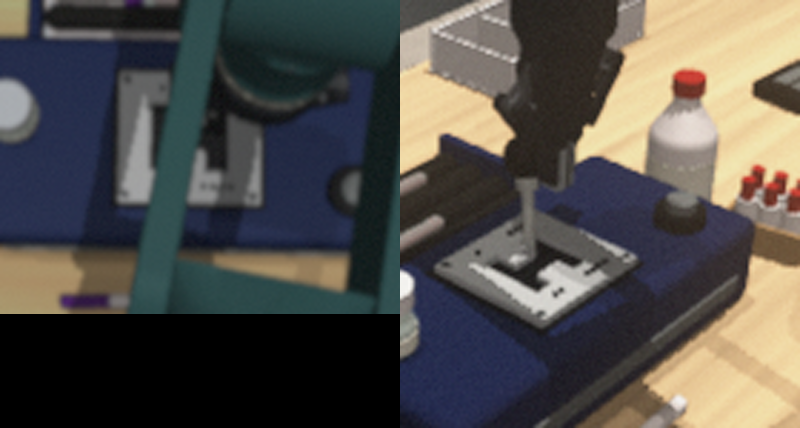

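Call:
arm_command(
  steps=[
    {"tx":1,"ty":0,"tz":0,"ax":0,"ay":0,"az":0,"hand":1},
    {"tx":1,"ty":0,"tz":0,"ax":0,"ay":0,"az":0,"hand":1},
  ],
)

```text
time_s: 13.02
eef_pos: [0.5867, -0.053, 0.1441]
tool_rot: [180.0, 0.1, 0.0]
contact_force: [-4.9, -1.2, -2.0]
opening: -0.004
```

Call:
arm_command(
  steps=[
    {"tx":1,"ty":0,"tz":0,"ax":0,"ay":0,"az":0,"hand":1},
    {"tx":1,"ty":0,"tz":0,"ax":0,"ay":0,"az":0,"hand":1},
  ],
)

```text
time_s: 13.28
eef_pos: [0.5871, -0.053, 0.144]
tool_rot: [180.0, 0.2, 0.0]
contact_force: [-6.4, -0.4, -1.6]
opening: 0.003
```

Call:
arm_command(
  steps=[
    {"tx":1,"ty":0,"tz":0,"ax":0,"ay":0,"az":0,"hand":1},
    {"tx":1,"ty":0,"tz":0,"ax":0,"ay":0,"az":0,"hand":1},
  ],
)

```text
time_s: 13.52
eef_pos: [0.5874, -0.0531, 0.144]
tool_rot: [180.0, 0.3, 0.0]
contact_force: [-8.5, 0.4, 0.2]
opening: -0.002
```

The TCP has stalled at x=0.587 with the force rising to 8.5 N, so this is the end stop. I'll back off and verify.

Call:
arm_command(
  steps=[
    {"tx":-10,"ty":0,"tz":0,"ax":0,"ay":0,"az":0,"hand":1},
    {"tx":-35,"ty":0,"tz":0,"ax":0,"ay":0,"az":0,"hand":1},
    {"tx":-45,"ty":10,"tz":-30,"ax":0,"ay":0,"az":0,"hand":1},
    {"tx":-50,"ty":40,"tz":-50,"ax":0,"ay":0,"az":0,"hand":1},
    {"tx":-60,"ty":90,"tz":-50,"ax":0,"ay":0,"az":0,"hand":1},
    {"tx":-60,"ty":140,"tz":-50,"ax":0,"ay":0,"az":0,"hand":1},
    {"tx":-60,"ty":140,"tz":-50,"ax":0,"ay":0,"az":0,"hand":1},
  ],
)

```text
time_s: 14.4
eef_pos: [0.5302, -0.1966, 0.1956]
tool_rot: [179.8, -0.3, -0.2]
contact_force: [-0.1, 0.0, -0.8]
opening: 0.001
```

```bash
python3 look.py p9; python3 - <<'E'
from h import *
g=np.array([.567,-.009])
for f in(.25,.27,.29,.31):
  x=.145*np.sin(f);z=.01+.145*np.cos(f)*np.cos(.31);u=proj("side",(g[0]+x,g[1]-.044,z));print(f,u,((u[0]-255)/.35+400,(u[1]-110)/.35))
E
```

```text
14.5 [ 0.53013095 -0.19354269  0.19519442] [ 1.63528887 -0.32171659 -0.09793088]
0.25 [303.58975973 164.87713272] (np.float64(538.8278849416536), np.float64(156.79180778470368))
0.27 [302.57526295 164.74183466] (np.float64(535.9293227142286), np.float64(156.40524188203108))
0.29 [301.56948606 164.63091304] (np.float64(533.0556744612104), np.float64(156.08832296811565))
0.31 [300.57284129 164.54427573] (np.float64(530.2081179817771), np.float64(155.84078780814082))
```

View pics/p9.png

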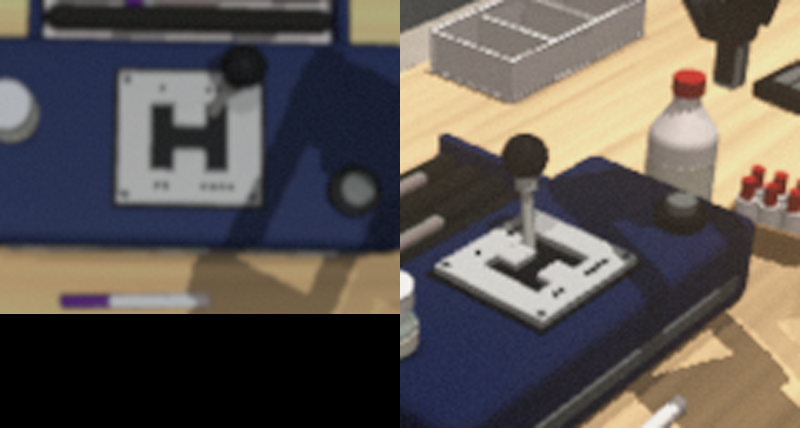

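The knob reads (525,156) in the side view against (530,156) predicted at 0.31 rad, so it is fully home. The stem is also at the far end of the right rail. Next I'll go above the button at (0.530, -0.140).

Call:
arm_command(
  steps=[
    {"tx":0,"ty":-25,"tz":0,"ax":0,"ay":0,"az":0,"hand":1},
    {"tx":0,"ty":-53,"tz":0,"ax":0,"ay":0,"az":0,"hand":1},
    {"tx":0,"ty":-53,"tz":15,"ax":0,"ay":0,"az":0,"hand":1},
    {"tx":0,"ty":-53,"tz":35,"ax":0,"ay":0,"az":0,"hand":1},
    {"tx":0,"ty":-53,"tz":55,"ax":0,"ay":0,"az":0,"hand":1},
    {"tx":0,"ty":-53,"tz":68,"ax":0,"ay":0,"az":0,"hand":1},
    {"tx":0,"ty":-53,"tz":68,"ax":0,"ay":0,"az":0,"hand":1},
  ],
)

```text
time_s: 15.38
eef_pos: [0.5287, -0.1398, 0.1247]
tool_rot: [-180.0, 0.1, 0.1]
contact_force: [-0.5, -0.1, 0.3]
opening: -0.0
```

```bash
python3 look.py p10
```

```text
15.475 [ 0.52979439 -0.14024628  0.12677894] [-0.21434052  0.01395675  0.43146252]
```

View pics/p10.png

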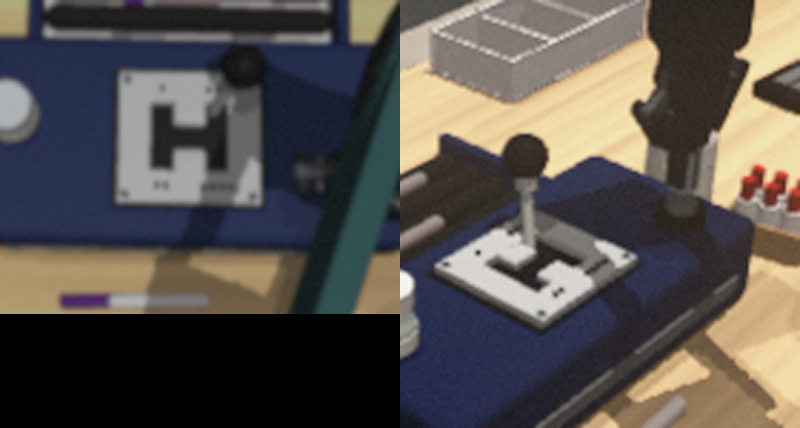

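The tip stands right over the button. I'll go down slowly.

Call:
arm_command(
  steps=[
    {"tx":0,"ty":0,"tz":4,"ax":0,"ay":0,"az":0,"hand":1},
    {"tx":0,"ty":0,"tz":8,"ax":0,"ay":0,"az":0,"hand":1},
    {"tx":0,"ty":0,"tz":11,"ax":0,"ay":0,"az":0,"hand":1},
    {"tx":0,"ty":0,"tz":13,"ax":0,"ay":0,"az":0,"hand":1},
    {"tx":0,"ty":0,"tz":13,"ax":0,"ay":0,"az":0,"hand":1},
  ],
)

```text
time_s: 16.1
eef_pos: [0.5296, -0.1402, 0.1138]
tool_rot: [180.0, -0.0, 0.0]
contact_force: [0.2, 0.3, 3.7]
opening: -0.002
```

Call:
arm_command(
  steps=[
    {"tx":0,"ty":0,"tz":1,"ax":0,"ay":0,"az":0,"hand":1},
    {"tx":0,"ty":0,"tz":2,"ax":0,"ay":0,"az":0,"hand":1},
    {"tx":0,"ty":0,"tz":2,"ax":0,"ay":0,"az":0,"hand":1},
  ],
)

```text
time_s: 16.48
eef_pos: [0.5296, -0.1402, 0.1116]
tool_rot: [180.0, -0.0, 0.0]
contact_force: [-1.5, -0.2, 4.1]
opening: 0.003
```

Call:
arm_command(
  steps=[
    {"tx":0,"ty":0,"tz":1,"ax":0,"ay":0,"az":0,"hand":1},
    {"tx":0,"ty":0,"tz":1,"ax":0,"ay":0,"az":0,"hand":1},
  ],
)

```text
time_s: 16.73
eef_pos: [0.5296, -0.1402, 0.111]
tool_rot: [180.0, -0.0, 0.0]
contact_force: [-1.6, 1.2, 6.6]
opening: -0.001
```

Call:
arm_command(
  steps=[
    {"tx":0,"ty":0,"tz":1,"ax":0,"ay":0,"az":0,"hand":1},
    {"tx":0,"ty":0,"tz":1,"ax":0,"ay":0,"az":0,"hand":1},
  ],
)

```text
time_s: 16.98
eef_pos: [0.5296, -0.1402, 0.111]
tool_rot: [180.0, -0.1, 0.1]
contact_force: [-3.4, 1.0, 10.3]
opening: -0.002
```

Call:
arm_command(
  steps=[
    {"tx":0,"ty":0,"tz":1,"ax":0,"ay":0,"az":0,"hand":1},
    {"tx":0,"ty":0,"tz":1,"ax":0,"ay":0,"az":0,"hand":1},
  ],
)

```text
time_s: 17.23
eef_pos: [0.5296, -0.1402, 0.1109]
tool_rot: [180.0, -0.1, 0.1]
contact_force: [-5.7, 1.7, 13.2]
opening: 0.0
```

The button bottomed out at z=0.111 (6 mm of travel), with the force climbing to 13 N. Releasing now.

Call:
arm_command(
  steps=[
    {"tx":0,"ty":0,"tz":-8,"ax":0,"ay":0,"az":0,"hand":1},
    {"tx":0,"ty":0,"tz":-30,"ax":0,"ay":0,"az":0,"hand":1},
    {"tx":0,"ty":0,"tz":-70,"ax":0,"ay":0,"az":0,"hand":1},
    {"tx":-20,"ty":20,"tz":-110,"ax":0,"ay":0,"az":0,"hand":1},
    {"tx":-60,"ty":50,"tz":-120,"ax":0,"ay":0,"az":0,"hand":1},
    {"tx":-100,"ty":80,"tz":-120,"ax":0,"ay":0,"az":0,"hand":1},
    {"tx":-130,"ty":110,"tz":-120,"ax":0,"ay":0,"az":0,"hand":1},
    {"tx":-130,"ty":110,"tz":-120,"ax":0,"ay":0,"az":0,"hand":1},
  ],
)

```text
time_s: 18.23
eef_pos: [0.3978, -0.2515, 0.2274]
tool_rot: [-180.0, 0.1, -0.2]
contact_force: [1.1, 0.4, -0.1]
opening: -0.003
```

```bash
python3 look.py p11; python3 - <<'E'
from h import *
cv2.imwrite("pics/top11.png",bot.camera("top")[:,:,::-1])
a=cv2.imread("pics/side0.png");b=cv2.imread("pics/p11_s.png")
cv2.imwrite("pics/cmp.png",np.hstack([cv2.resize(x[130:330,140:420],(400,286)) for x in(a,b)]))
E
```

```text
18.325 [ 0.39946246 -0.25001286  0.22755173] [-0.46451136  0.44944785  0.45413149]
```

View pics/p11.png

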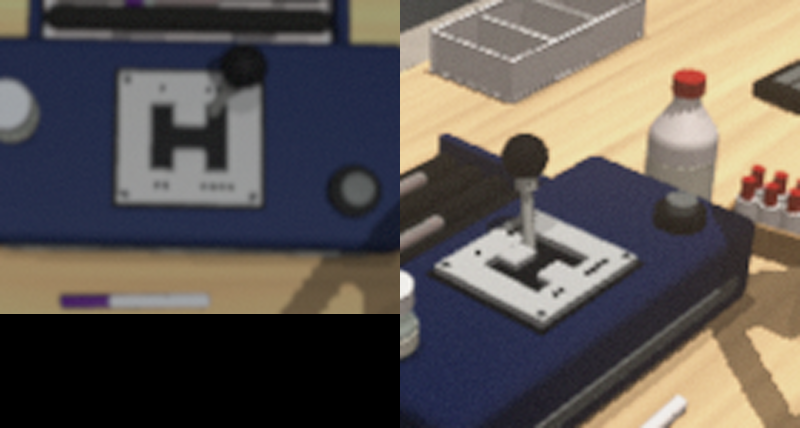

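View pics/cmp.png

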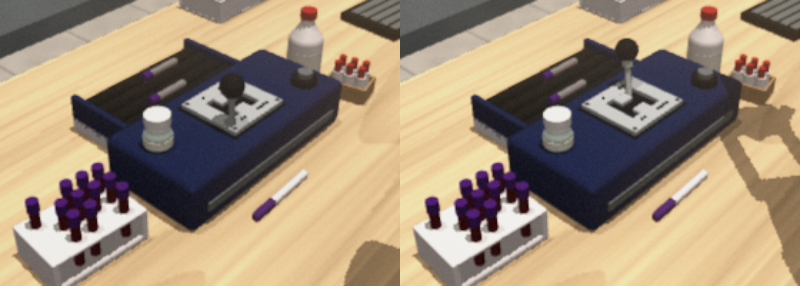

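View pics/top11.png

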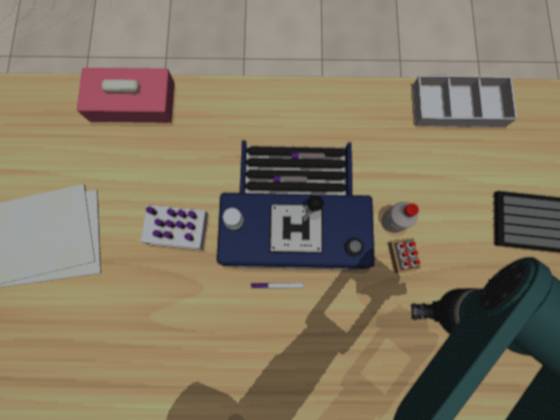

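The lever is at third (knob at (315,203) in the top view), the button is up at (354,246), all bystanders are where they were, and the arm is clear.

```bash
python3 -c "
from cell import bot
print(bot.sign_off())"
```

```text
the job is handed in; nothing more can be done
None
```

The mixer is in third speed and the start button has been pressed and released; I handed the job in at about 18.4 s, and sign-off gave no verdict.

- **Lever:** I pushed it with shut fingertips from the left rail into the cross channel, across to the right-hand rail, then forward into the third slot. Force readings were about 2–4 N (5 N with the vertical part). At the far end stop, where the tool stalled, it read 8.5 N. In the last pictures the knob stands at the far end of the right rail, at or slightly past the position expected for 0.31 rad.
- **Start button:** I then pressed it to its stop, about 6 mm of travel, with the force rising to about 13 N at the bottom. After release it looks fully up.
- **Surroundings:** compared with the first pictures, the tubes, jar, rack, bottle, vials and marker show no visible movement. The arm was clear of everything at hand-in.

**Disagreements:** positions measured from the side and top cameras differed by about 5–8 mm. The gate and button positions I used lie between the two views, and both agreed with what the fingers felt. The first move call was refused for missing keys, before anything moved.

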